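# Slacken the left-hand wheel nut of the scissor sharpener

## Task

The honing wheel of the scissor sharpener is due for a change: take the claw key from its stand, set it down through the collar onto the wheel nut, feel for the notches with light pressure, and slacken the nut by a quarter turn. The nut has a left-hand thread, so it loosens clockwise seen from above; press and turn gently and never force the key. Then stand the key upright in its stand again, right down, and leave the other things where they are.

Things in the scene. Friction and masses are not known exactly. Their poses are not given: they have to be found in the camera images.
- sharpener: Grey flat-hone sharpener, fixed to the worktop: housing 200 x 170 mm, 40 mm high, with a 144 mm abrasive wheel lying flat on it (top at z = 58 mm), locked so that it does not turn. Origin under its centre, z up, on the upright axis of wheel, collar and nut. The wheel nut lies at the bottom of the collar on the wheel.
- collar (a point): Centre of the mouth of the aluminium hub collar on the sharpener, 85 mm above the worktop: an open tube, 54 mm outside, 37 mm bore, upright, that guides the key's sleeve (33 mm) onto the nut.
- nut (a joint): Turn of the wheel nut in rad: 0 as found, tight; grows as it is turned clockwise seen from above (loosening). It runs on up to 6 rad. It takes about 0.16 N m to turn clockwise all the way; anticlockwise it is already hard against the wheel. It does not noticeably rise.
- key: Steel claw key, 98 mm tall, about 0.16 kg, upright in its stand. Origin at the centre of its lower end, z up its axis. Four claws at the lower end, 9 mm long, 6 mm wide, 9.5 to 15.5 mm off the axis, along its own +-x and +-y; above them a 33 mm sleeve (8 to 22 mm up), a 17 mm shank and a black hexagonal handle, 34 mm across flats, 68 to 98 mm up, flats facing its own +-x and every 60 deg.
- key_handle (a point): Middle of the key's hexagonal handle, on its axis, 83 mm above its lower end: where to grip. Claws on the lugs: the key's lower end is 72.5 mm above the worktop. Turned by up to about 70 deg (either way) under light pressure, the claws drop 7 mm between the lugs; then there are up to 20 deg of play before they take the nut along. Let go, the key stands by itself in the collar.
- key_stand: Grey key stand, fixed to the worktop: round foot 72 mm across with an upright tube, 52 mm outside, 39 mm bore, top at 40 mm. Origin under its centre, z up.
- stand_floor (a point): Centre of the inner floor of the stand's tube, 8 mm above the worktop; the key's lower end rests on it.
- pot_2: Round flat white pot with a closed grey lid, 84 mm across, 27 mm high; origin under its centre. Leave alone.
- scissors_amber: Pair of scissors, 208 x 60 x 8 mm, lying flat; origin under its centre. Leave alone.
- tail_comb: Black tail comb, 222 x 32 x 4 mm, lying flat; origin under its centre. Leave alone.
- bottle_1: Small dropper bottle, 33 mm across, 102 mm high, behind the work; origin under its centre. Leave alone.
- nut_face (a point): Centre of the nut's flat flange, 65.5 mm above the worktop (does not turn). Four upright lugs stand on the flange, 90 deg apart, 6 mm wide, from 9.5 to 15.5 mm off the axis, tops at 72.5 mm. Which way they point differs from start to start, is tied to no listed pose or joint value and is hard to see down in the collar: it must be felt.

How it is judged (in metres and radians):
On the way, in this order (a step that is already met when the one before it is completed fails the run):
1. the key is lifted out of its stand (z of key in the frame of stand_floor above 0.04 m), for 0.1 s.
2. with the key in the collar and engaged, the nut is turned clockwise by more than 1.05 rad (value of joint nut above 1.05 rad and horizontal distance between key and collar below 0.006 m and z of key in the frame of collar below -0.0145 m), for 0.1 s.
At the end, for the whole second after the job is handed in: The nut is slackened by more than 1.05 rad (60 degrees) from tight, and the key stands at rest in its stand: lower end within 7 mm of the tube's axis and within 4 mm of its floor, upright within 0.15 rad (value of joint nut above 1.05 rad and horizontal distance between key and stand_floor below 0.007 m and z of key in the frame of stand_floor below 0.004 m and angle between key's own z axis and vertical below 0.15 rad and linear speed of key below 0.02 m/s); the robot touches nothing.
It fails at once if the key is forced: more than 60 N between key and sharpener (leaning on it, or turning it hard the wrong way) (contact force between key and sharpener above 60 N).
It fails at once if the key is rammed into its stand with more than 60 N (contact force between key and key_stand above 60 N).
It fails at once if another thing is moved by more than 30 mm (distance of any of pot_2, scissors_amber, tail_comb, bottle_1 from where it was at the start of the episode above 0.03 m).
It also fails if it takes over 72 s, if anything falls off the work surface, if the arm or the gripper's body presses on something with over 40 N, if the wrist force passes 120 N, or if a joint passes its speed limit or range.

## Robot

A 7-joint arm with a two-finger parallel gripper is mounted at the origin on a cart in front of the work surface, level with it; the furniture and walls round the work are solid. World frame = base frame: x ahead of the robot, y to its left, z up, the work surface at z = 0. Lengths are in mm, angles in rad, forces in N, time in s.
With the tool pointing down it reaches from about 400 to 875 mm from the base axis. Payload 4.4 kg.
Tool frame: the origin (TCP) lies midway between the tips of the shut fingers; the grasp point (between the pads) lies 19 mm behind it; z points along the fingers, y is the direction in which the jaws open and shut (so a half turn about z gives the same grasp; the last joint's range is limited). The gripper opens to 85 mm and grips with 20 to 120 N. Pads are 22 mm wide; open, the fingers measure 114 mm over their backs; the gripper's body (76 mm by 85 mm) begins 54 mm behind the grasp point. The pads swing forward as they close: fully open they stand 13 mm farther back than shut.
Start: joints at [1.054, 0.628, 0.038, 1.517, -0.027, 0.996, -0.02], TCP at [283.225, -585.066, 200.913] pointing down, gripper open.
Joint ranges: [-3.06, 3.06], [-0.37, 2.12], [-1.25, 1.32], [0.18, 2.47], [-1.1, 4.24], [0.23, 1.98], [-2.94, 2.94]. Speed limits (rad/s): [2.57, 2.57, 3.14, 3.14, 3.14, 3.14, 3.14].

## Interface

Orientations are given as [roll, pitch, yaw] about the fixed x, y, z axes, in that order (R = Rz(yaw) Ry(pitch) Rx(roll)).
In Python, from cell import * gives the robot as it stands. The module is installed in compiled form; this text tells all that it offers.
- The arm moves only by the tool move_arm, never from a script. Its argument "series" is a list of rows, each a list of 2 entries, a list of its own where there are three numbers: the shift along the tool's x, y, z in m, then the turn about the tool's z in rad. In form: [[[x, y, z], yaw], ...]. A call has 1 to 5 rows; each row is the pose to reach, as a shift and turn from the pose measured when the call began, along the tool's axes at that moment; what a row does not reach only later rows make up. A row lasts 1/8 s, in which the tool goes at most 62.5 mm and 10.7 degrees, less where a joint would pass 70% of its speed; a pose out of reach is approached as far as the arm can. A call with a gripper value outside its range is refused whole. "claw" is the opening, from 0 (shut) to 1 (fully open), set as the call begins (left out, the last holds). The fingers move at their own pace and stop on an object; the grip force is fixed at half the most. Time passes only in rows, so rows that repeat a pose let the fingers close. It gives the time, the measured TCP pose, the force and the opening at its end, in the units of the state.
- read_state(): the state, without advancing time (a new reading comes with each control period).
- get_image(name): name is "side" or "top" or "wrist"; returns the picture (480x640x3 uint8, blue, green, red); there is no depth.
- camera_model(name): a dict with "fov_y" (degrees; the focal length in pixels is half the picture's height over the tangent of half this angle, whatever the lens; pixels are square), "cx", "cy" (the principal point, pixels), "pose" (4x4, takes a point from camera to world coordinates); the wrist camera has in their place "tool_from_camera" (4x4, takes a point from camera to tool coordinates, whose origin is the TCP and whose axes are the flange's). Camera axes: x right, y down, z forward; pixel columns grow to the right and rows downward; lengths in mm; the calibration is good to about 2 mm. A picture is of the moment at which its call begins: read the wrist's pose just before it. camera_model takes no time and is no camera call.
- finish_job(): hands the job in, once; it reports no verdict.
The state is a dict: "clock": time; "qpos": joint angles; "qd": joint speeds; "tau": joint torques, N m; "eef_pos": TCP position; "tool_rot": TCP orientation; "force": force on the tool from outside, world axes, zero at the start; "torque": the same for the moment, N m; "width": finger opening in mm.
Only numpy, scipy, OpenCV 4.12 (cv2) and the standard library are available. Lean on these libraries where they do the work, as an engineer would, in place of code of your own. Each camera call takes 0.05 s, during which the arm holds its last target. There are 200 camera calls.

## Working session

There is one attempt and no reset: what is moved stays moved. The work goes in short steps, Python scripts to look and compute and a tool call to move; the robot and the scene stay as the last step left them, time stands still between calls to the robot, and variables do not carry over. Pictures are saved under pics/ and viewed, about 8 in all and at most 12, crops included, and the job is handed in when it is done.

Besides the shell and the picture viewer there is one more tool, called after "Call:" as a command line: name --argument value ..., lists and objects as JSON in quotes. move_arm: Moves the arm, as the interface text tells. Its arguments: {"type":"object","properties":{"series":{"type":"array"},"claw":{"type":"number"}},"required":["series"]}

```bash
mkdir -p pics; python3 - <<'E'
from cell import *
import cv2,numpy as np
print(read_state())
for n in("top","side","wrist"):
    cv2.imwrite(f"pics/{n}0.png",get_image(n)); print(n,camera_model(n))
E
```

```text
{'clock': 0.0, 'qpos': array([ 1.05421132,  0.62930782,  0.03842462,  1.5183845 , -0.02702597,
        0.99629289, -0.02000154]), 'qd': array([ 0.00082265,  0.00099186, -0.00045765, -0.00128247,  0.00158054,
        0.00158674,  0.00062006]), 'tau': array([-2.24036798e-04, -5.63404834e+01,  1.22587703e+00, -1.93448085e+01,
        1.09715236e-02,  1.04401336e-02,  2.63345974e-06]), 'eef_pos': array([ 282.93024285, -584.43058089,  200.00836372]), 'tool_rot': array([-3.13971709e+00, -8.85149626e-06,  4.50782975e-01]), 'force': array([-0.38693453, -0.41521049, -0.08279004]), 'torque': array([-0.00223821, -0.00090846, -0.02948787]), 'width': 85.31979158464989}
top {'fov_y': 47.996422376442375, 'cx': 318.0583831216604, 'cy': 230.01890632743428, 'pose': array([[ 2.90304650e-02, -9.77805234e-01,  2.07494957e-01,
         2.89103191e+02],
       [-9.99575622e-01, -2.88984988e-02,  3.66776020e-03,
        -2.96983740e+00],
       [ 2.40993765e-03, -2.07513378e-01, -9.78229211e-01,
         1.36967845e+03],
       [ 0.00000000e+00,  0.00000000e+00,  0.00000000e+00,
         1.00000000e+00]])}

[... 185 characters left out ...]
  [-4.70886215e-01,  6.33231773e-01, -6.14234234e-01,
         8.92590691e+02],
       [ 1.31330694e-02, -6.91148708e-01, -7.22593236e-01,
         1.11296830e+03],
       [ 0.00000000e+00,  0.00000000e+00,  0.00000000e+00,
         1.00000000e+00]])}
wrist {'fov_y': 62.02380570095515, 'cx': 323.87776522119105, 'cy': 245.64816468411436, 'tool_from_camera': array([[ 9.73662348e-04, -9.52781449e-01, -3.03655336e-01,
         7.73726285e+01],
       [ 9.99999174e-01,  6.72894666e-04,  1.09512315e-03,
        -1.03737629e+00],
       [-8.39084968e-04, -3.03656152e-01,  9.52781317e-01,
        -1.73084753e+02],
       [ 0.00000000e+00,  0.00000000e+00,  0.00000000e+00,
         1.00000000e+00]])}
```

View pics/top0.png

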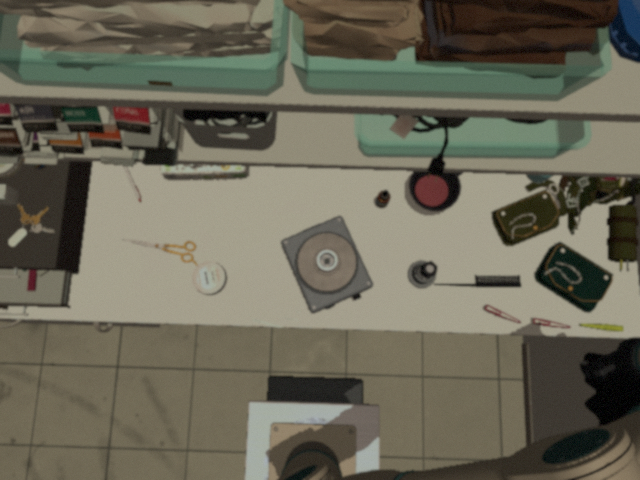

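View pics/side0.png

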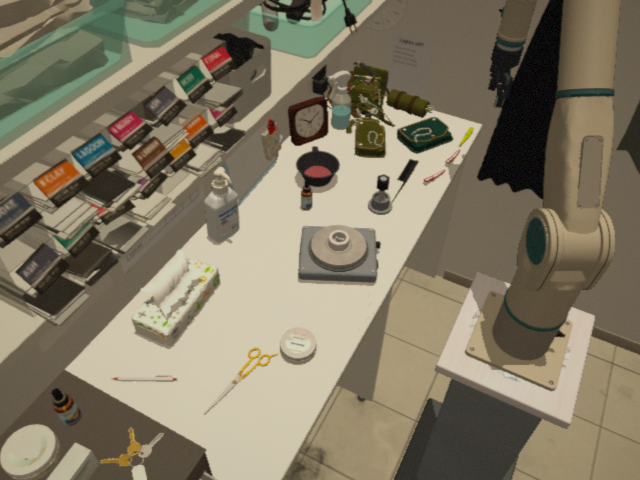

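Top view: the key's handle is at (429,268), the collar at (326,261), with bottle, pot, scissors and comb clear of the path. Side view: collar about (340,237), key top about (383,180).

```bash
cat > h.py <<'E'
from cell import *
import cv2,numpy as np
from scipy.spatial.transform import Rotation as R
def Ttool(s):
    T=np.eye(4);T[:3,:3]=R.from_euler('xyz',s['tool_rot']).as_matrix();T[:3,3]=s['eef_pos'];return T
def ray(n,u,v,s=None):
    m=camera_model(n);f=240/np.tan(np.radians(m['fov_y']/2))
    T=m['pose'] if 'pose' in m else Ttool(s)@m['tool_from_camera']
    return T[:3,3],T[:3,:3]@np.array([(u-m['cx'])/f,(v-m['cy'])/f,1])
def onz(n,u,v,z,s=None):
    o,d=ray(n,u,v,s);return o+d*(z-o[2])/d[2]
def proj(n,p,s=None):
    m=camera_model(n);f=240/np.tan(np.radians(m['fov_y']/2))
    T=m['pose'] if 'pose' in m else Ttool(s)@m['tool_from_camera']
    q=np.linalg.inv(T)@np.r_[p,1];return f*q[:2]/q[2]+[m['cx'],m['cy']]
def totool(p,s): # world pt -> shift in tool axes (m)
    return Ttool(s)[:3,:3].T@(np.array(p)-s['eef_pos'])/1000
E
python3 - <<'E'
from h import *
print(onz("top",326,261,85),onz("side",340,237,85))
print(onz("top",429,268,106),onz("side",383,180,106), onz("top",422,273,5))
s=read_state()
a=cv2.imread('pics/top0.png')[230:310,270:470]
print(totool([480,-240,250],s))
cv2.imwrite('pics/c.png',cv2.resize(a,None,fx=4,fy=4,interpolation=3))
E
```

```text
[485.97178884 -19.47163469  85.        ] [488.42854691 -18.65241871  85.        ]
[ 473.2128486  -262.84036354  106.        ] [ 473.43786743 -254.63034271  106.        ] [ 474.57235129 -265.61256895    5.        ]
[ 0.32746149 -0.22442565 -0.04946133]
```

View pics/c.png

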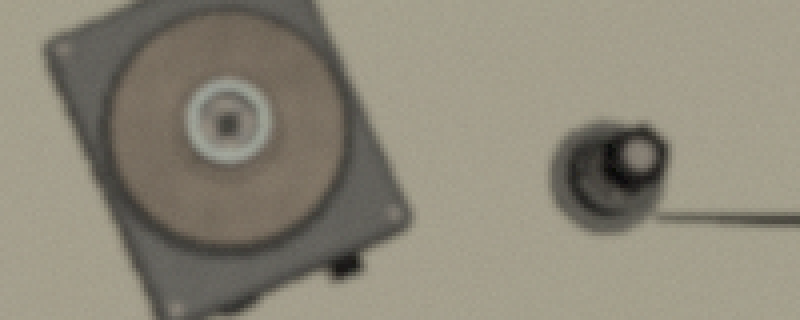

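Crop: collar ring centre at about (228,122), key top at about (636,154), and the comb's tail reaches the foot's edge at (657,216). I'll move above the key for a closer look with the wrist camera.

```bash
python3 - <<'E'
from h import *
print(totool([475,-262,220],read_state()))
E
```

```text
[ 0.31337709 -0.20675899 -0.01948603]
```

Call:
move_arm --series '[[[0.05,-0.033,-0.01],0],[[0.1,-0.066,-0.02],0],[[0.15,-0.1,-0.02],0],[[0.2,-0.132,-0.02],0],[[0.25,-0.165,-0.02],0]]' --claw 1

```text
clock: 0.78
eef_pos: [436.9, -325.5, 220.4]
tool_rot: [-3.14, -0.0, 0.451]
force: [0.8, -0.2, -0.4]
width: 85.1
```

Call:
move_arm --series '[[[0.035,-0.023,0],0],[[0.063,-0.042,0],0],[[0.063,-0.042,0],0],[[0.063,-0.042,0],0]]'

```text
clock: 1.27
eef_pos: [474.7, -261.0, 220.3]
tool_rot: [-3.14, 0.001, 0.45]
force: [-0.7, -0.1, -0.5]
width: 85.2
```

```bash
python3 - <<'E'
from h import *
s=read_state();print(s['eef_pos'],s['tool_rot'],s['qpos'])
im=get_image("wrist");cv2.imwrite('pics/w1.png',im);np.save('w1.npy',s,allow_pickle=True)
print(proj("wrist",[473,-262,106],s))
E
```

```text
[ 474.70688765 -260.98611389  220.3363628 ] [-3.14047624e+00  8.88620508e-04  4.50030537e-01] [ 0.43974371  0.45032918  0.01618139  1.79636938 -0.00900628  0.89639208
 -0.66082022]
[325.23992899 229.87412828]
```

View pics/w1.png

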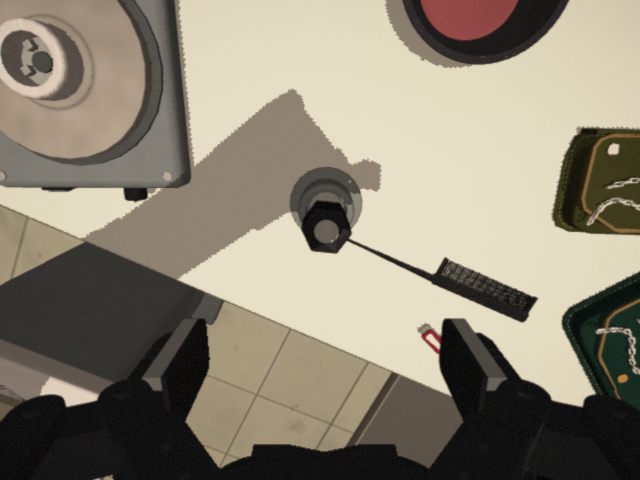

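The wrist view shows the key's hex top at about (326,231), close to the prediction. The lugs are partly visible in the collar at (37,62). Next I'll measure the hexagon.

```bash
python3 - <<'E'
from h import *
s=np.load('w1.npy',allow_pickle=True).item();im=cv2.imread('pics/w1.png')
a=cv2.resize(im[160:270,270:380],None,fx=5,fy=5,interpolation=2)
b=cv2.resize(im[10:110,0:90],None,fx=5,fy=5,interpolation=2)
a=cv2.convertScaleAbs(a,alpha=2.5,beta=0);b=np.vstack([b,np.zeros((50,450,3),np.uint8)]);
b=cv2.resize(b,(245,300)) if 0 else b[:,:250]
cv2.imwrite('pics/w1c.png',np.hstack([a,b]))
g=cv2.cvtColor(im,cv2.COLOR_BGR2GRAY)[160:270,270:380]
print(g[60:85:4,25:90:2])
E
```

```text
[[122 130 109  65  24  16  16  18  19  22  18  16  19  44  74  90  89  78
   40  19  21  20  20  22  22  17  46 123 105 128 132 140 221]
 [221 149 131  90  17  17  19  18  18  19  24  79  98  94  98  97 100  98
   98  95  75  21  18  16  19  18  12  53 128 132 198 223 223]
 [224 223 213  86  19  17  18   8  16  29  82  98  96  96  97  98  99  99
   99  95  94  82  27  20  25  25  20  24 137 220 224 224 222]
 [224 224 223 213  55  21  18  19  18  27  93  97  94  96  97  96  96  98
   96  94  94  95  25  32  45  49  46  37 110 222 223 224 224]
 [224 224 223 224 212  55  15  19  20  17  66  96  91  98  98  97  98  97
   96  95  99 113  50  51  43  40  40  88 215 224 223 224 224]
 [224 223 224 225 224 176  39  21  17  16  16  31  81  96  96  97  96  98
  140 117  56  39  39  37  37  39  59  39  80 162 218 223 224]
 [224 224 224 225 224 224 176  33  13  17  17  19  19  22  34  31  55  51
   56  52  49  38  36  38  97 216 223 224 218 182 105  39  54]]
```

View pics/w1c.png

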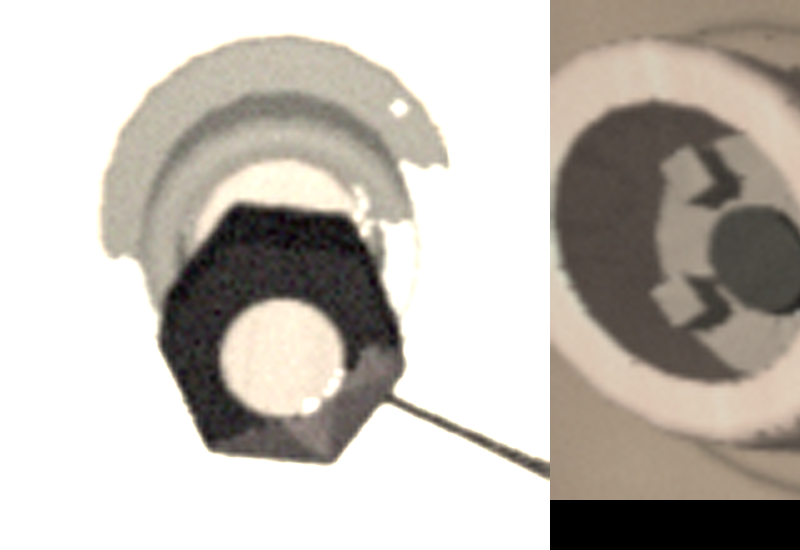

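The crop shows the hex top corners at about (210,450), (333,462), (160,335) and (403,370), and two lug tops at about (135,170) and (125,302) in the right half.

```bash
python3 - <<'E'
from h import *
s=np.load('w1.npy',allow_pickle=True).item()
P=[onz("wrist",270+x/5,160+y/5,106,s) for x,y in [(210,450),(333,462),(403,370),(160,335),(282,357)]]
for p in P: print(p[:2],'rel',(p-P[4])[:2],np.degrees(np.arctan2(*(p-P[4])[1::-1])))
e=P[1]-P[0];print('edge dir',np.degrees(np.arctan2(e[1],e[0])))
c=onz("wrist",(676-550)/5,10+240/5,85,s)
# collar mouth: outer ring contour fit
im=cv2.imread('pics/w1.png')
L=[onz("wrist",(x)/5,10+y/5,72.5,s)[:2] for x,y in [(135,170),(125,302),(205,258)]]
d=L[0]-L[1];print('lugs',L,np.hypot(*d),'lug edge dir',np.degrees(np.arctan2(d[1],d[0])))
m=(L[0]+L[1])/2
for sg in(1,-1):
    n=np.array([-d[1],d[0]])/2*sg; cc=m+n; print('centre',cc,[np.degrees(np.arctan2(*(l-cc)[::-1])) for l in L[:2]])
print('tool x heading',np.degrees(s['tool_rot'][2]))
E
```

```text
[ 454.39041599 -259.87574014] rel [-17.92422298   3.42053026] 169.1959846968313
[ 460.80173321 -277.5175255 ] rel [-11.51290576 -14.2212551 ] -128.99211644231437
[ 478.39582258 -280.48532333] rel [  6.08118361 -17.18905292] -70.51711917607187
[ 467.45275012 -245.45879267] rel [-4.86188885 17.83747774] 105.24651451574539
[ 472.31463897 -263.29627041] rel [0. 0.] 0.0
edge dir -70.02801650598275
lugs [array([496.19312672,  -9.96118223]), array([477.91093736, -12.72655159]), array([488.99596977, -21.94539713])] 18.490151856058873 lug edge dir 8.601373173051563
centre [485.66934736  -2.20277223] [np.float64(-36.3986268269484), np.float64(-126.3986268269484)]
centre [488.43471672 -20.48496159] [np.float64(53.60137317305142), np.float64(143.60137317305146)]
tool x heading 25.784850436384282
```

Call:
move_arm --series '[[[-0.003,0.001,0.02],-0.15],[[-0.003,0.001,0.04],-0.3],[[-0.003,0.001,0.07],-0.4],[[-0.003,0.001,0.075],-0.4],[[-0.003,0.001,0.075],-0.4]]'

```text
clock: 1.95
eef_pos: [471.8, -264.6, 145.6]
tool_rot: [-3.14, 0.001, 0.846]
force: [-0.7, 0.2, -0.2]
width: 85.3
```

```bash
python3 - <<'E'
from h import *
s=read_state();print(s['eef_pos'],s['tool_rot'],s['qpos'][6],totool([472.3,-263.3,72],s))
im=get_image("wrist");cv2.imwrite('pics/w2.png',im);np.save('w2.npy',s,allow_pickle=True)
print(proj("wrist",[472.3,-263.3,106],s))
E
```

```text
[ 471.81007219 -264.64415742  145.6371542 ] [-3.14042150e+00  7.85269137e-04  8.45552001e-01] -0.33367864330124514 [ 0.00138869 -0.00043873  0.07363665]
[324.52802843 260.07251762]
```

View pics/w2.png

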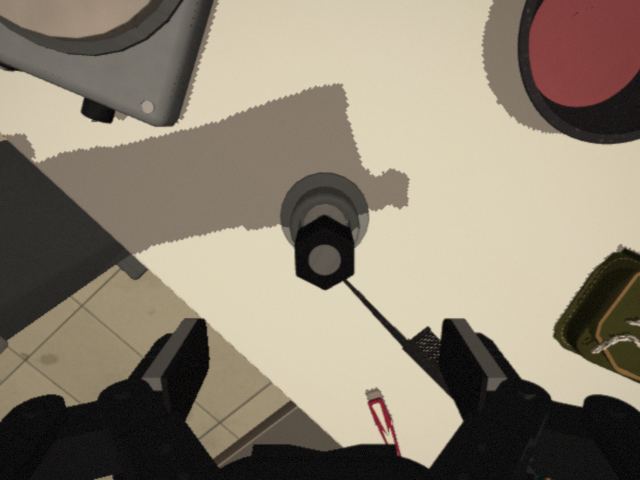

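The disc is at (324.5,260), exactly as predicted, and the flats line up with the jaws. The last joint falls when turning clockwise, so I'll turn the jaws 60° anticlockwise to the next flats to get more range.

Call:
move_arm --series '[[[0.001,0,0],-0.18],[[0.001,0,0],-0.36],[[0.001,0,0],-0.54],[[0.001,0,0],-0.72],[[0.001,0,0],-0.9]]'

```text
clock: 2.62
eef_pos: [473.8, -264.6, 147.5]
tool_rot: [3.14, 0.002, 1.751]
force: [-0.9, 0.8, 0.3]
width: 85.7
```

Call:
move_arm --series '[[[0,0,0.01],-0.15],[[0,0,0.03],-0.15],[[0,0,0.05],-0.15],[[0,0,0.05],-0.15]]'

```text
clock: 3.12
eef_pos: [473.4, -264.9, 97.5]
tool_rot: [-3.141, 0.002, 1.9]
force: [-0.6, 0.2, -0.1]
width: 85.3
```

```bash
python3 - <<'E'
from h import *
s=read_state();print(s['eef_pos'],s['tool_rot'],s['qpos'][6],totool([472.3,-263.3,72],s), s['tool_rot'][2]-.8455-1.047)
im=get_image("wrist");g=cv2.cvtColor(im,cv2.COLOR_BGR2GRAY)
u,v=proj("wrist",[472.3,-263.3,106],s);print(u,v)
u=int(u);v=int(v)
n,l,st,c=cv2.connectedComponentsWithStats((g[v-30:v+30,u-30:u+30]>65).astype(np.uint8))
k=l[30,30];print(k,st[k],c[k]+[u-30,v-30],onz("wrist",*(c[k]+[u-30,v-30]),106,s))
E
```

```text
[ 473.37677255 -264.94143267   97.4858093 ] [-3.14111804e+00  2.37368265e-03  1.89977528e+00] 0.4499527775223655 [ 0.00196178 -0.00047663  0.02548145] 0.007275278598319224
323.54290419843073 296.75332702168123
1 [  12   12   40   37 1146] [324.41186736 295.94851658] [ 472.54186814 -262.79681359  106.        ]
```

Call:
move_arm --series '[[[0.002,-0.0003,0.015],0],[[0.002,-0.0003,0.0255],0],[[0.002,-0.0003,0.0255],0]]'

```text
clock: 3.55
eef_pos: [472.5, -263.1, 71.8]
tool_rot: [-3.141, 0.002, 1.9]
force: [-0.1, -0.2, 0.2]
width: 85.3
```

Call:
move_arm --series '[[[0,0,0],0],[[0,0,0],0],[[0,0,0],0],[[0,0,0],0],[[0,0,0],0]]' --claw 0

```text
clock: 4.18
eef_pos: [472.9, -263.3, 72.5]
tool_rot: [3.142, 0.003, 1.9]
force: [-0.1, 0.7, 5.3]
width: 30.8
```

Call:
move_arm --series '[[[0,0,0],0],[[0,0,0],0],[[0,0,0],0]]'

```text
clock: 4.55
eef_pos: [472.9, -263.3, 72.5]
tool_rot: [3.142, 0.003, 1.9]
force: [-0.2, 0.1, 3.3]
width: 30.5
```

Call:
move_arm --series '[[[0,0,-0.02],0],[[0,0,-0.05],0],[[0,0,-0.09],0],[[0,0,-0.12],0],[[0,0,-0.12],0]]'

```text
clock: 5.18
eef_pos: [474.2, -263.5, 194.1]
tool_rot: [3.139, 0.006, 1.9]
force: [0.5, -0.0, -2.9]
width: 31.0
```

```bash
python3 - <<'E'
from h import *
s=read_state();print(s['eef_pos'],s['tool_rot'],s['force'],s['width'],totool([488,-20,192],s))
# dims: outer ring of collar from w1 at z=85
im=cv2.imread('pics/w1.png');g=cv2.cvtColor(im,cv2.COLOR_BGR2GRAY)
sd=get_image("side");cv2.imwrite('pics/s2.png',sd)
u,v=map(int,proj("side",s['eef_pos']-[0,0,30]));print(u,v)
a=cv2.resize(sd[v-50:v+50,u-50:u+50],None,fx=5,fy=5,interpolation=2)
cv2.imwrite('pics/s2c.png',cv2.convertScaleAbs(a,alpha=1.8))
E
```

```text
[ 474.16108554 -263.5278097   194.11941   ] [3.13857823 0.00616458 1.8997955 ] [ 0.4736809  -0.04090486 -2.92750158] 30.9970373750649 [0.22600396 0.09177695 0.00100287]
386 161
```

View pics/s2c.png

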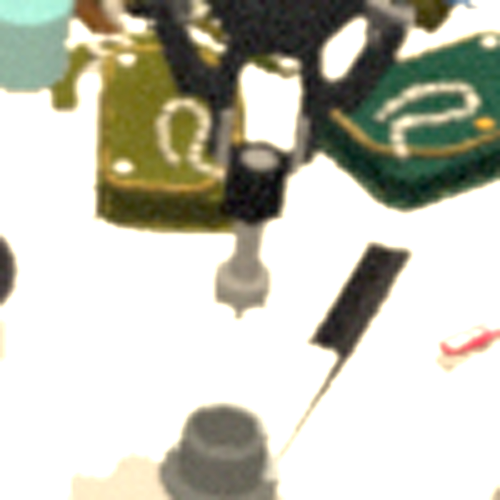

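The side view shows the key held upright under the gripper. Next I'll look straight down the collar on the way over.

Call:
move_arm --series '[[[0.035,0.02,0],0],[[0.08,0.048,0],0],[[0.125,0.075,0],0],[[0.148,0.0885,0],0],[[0.148,0.0885,0],0]]'

```text
clock: 5.85
eef_pos: [508.1, -91.3, 190.3]
tool_rot: [-3.14, 0.001, 1.905]
force: [0.1, 0.6, -0.8]
width: 30.7
```

```bash
python3 - <<'E'
from h import *
s=read_state();print(s['eef_pos'],s['tool_rot'],s['qpos'])
im=get_image("wrist");cv2.imwrite('pics/w3.png',im);np.save('w3.npy',s,allow_pickle=True)
u,v=map(int,proj("wrist",[488,-20,85],s));print(u,v)
a=im[max(v-75,0):v+75,u-100:u+100]
cv2.imwrite('pics/w3c.png',cv2.resize(a,None,fx=4,fy=4,interpolation=2))
print(max(v-75,0),u-100)
E
```

```text
[508.05066762 -91.32916531 190.31135619] [-3.14006261e+00  1.09594747e-03  1.90509894e+00] [ 0.420664    0.47925838 -0.43027751  1.89044897  0.2661574   0.82883239
  0.18584157]
331 125
50 231
```

View pics/w3c.png

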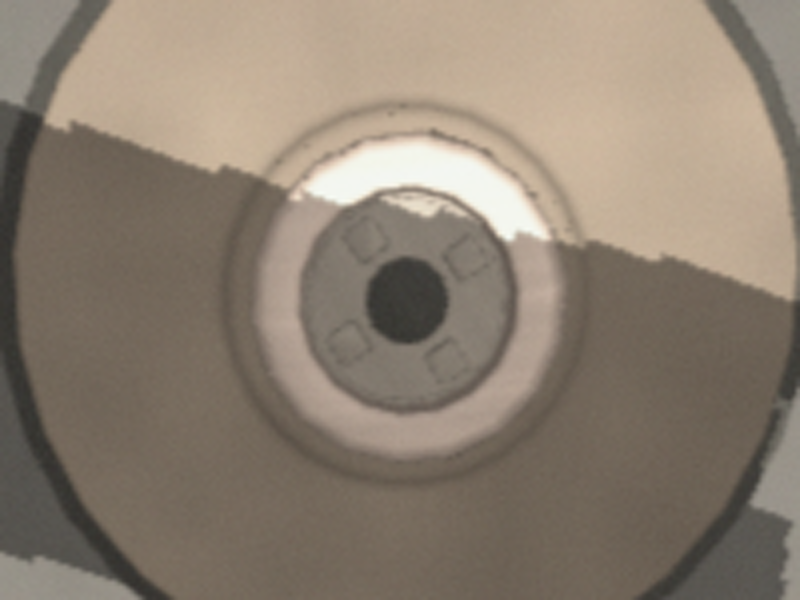

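The collar mouth's centre is at about (410,298) in the crop. Four faint lug tops show at (365,240), (466,257), (349,342) and (448,361).

```bash
python3 - <<'E'
from h import *
s=np.load('w3.npy',allow_pickle=True).item()
f=lambda x,y,z:onz("wrist",231+x/4-.4,50+y/4-.4,z,s)[:2]
C=f(409.5,298,85);print('C',C)
L=np.array([f(*p,72.5) for p in [(365,240),(466,257),(349,342),(448,361)]]);c=L.mean(0)
a=np.degrees(np.arctan2(*(L-c).T[::-1]));print('lug c',c,a,a%90,np.hypot(*(L-c).T))
s=read_state();print(totool([*(C*.6+c*.4),150],s))
E
```

```text
C [488.67167252 -18.91349144]
lug c [488.69472738 -19.53906518] [ 145.40349115   54.54663256 -126.26236216  -35.24551321] [55.40349115 54.54663256 53.73763784 54.75448679] [12.37076732 12.44851893 12.31025169 12.54327682]
[0.07671751 0.00636427 0.04018029]
```

Call:
move_arm --series '[[[0.03,0.003,0],0.1],[[0.06,0.005,0.01],0.165],[[0.077,0.0065,0.02],0.165],[[0.077,0.0065,0.025],0.165],[[0.077,0.0065,0.025],0.165]]'

```text
clock: 6.52
eef_pos: [488.4, -20.8, 164.4]
tool_rot: [-3.138, 0.003, 1.735]
force: [0.8, -0.1, -2.1]
width: 31.0
```

```bash
cat > st.py <<'E'
from h import *
s=read_state();print(s['clock'],s['eef_pos'].round(1),s['tool_rot'].round(4),'q7',s['qpos'][6].round(2),'F',s['force'].round(1),'T',s['torque'].round(2),'w',s['width'].round(1),'bottom',s['eef_pos'][2].round(1)-64.5)
print('to collar',totool([488.7,-19.1,s['eef_pos'][2]],s).round(4))
E
python3 st.py
```

```text
Traceback (most recent call last):
  File "st.py", line 2, in <module>
    s=read_state();print(s['clock'],s['eef_pos'].round(1),s['tool_rot'].round(4),'q7',s['qpos'][6].round(2),'F',s['force'].round(1),'T',s['torque'].round(2),'w',s['width'].round(1),'bottom',s['eef_pos'][2].round(1)-64.5)
                                                                                                                                                                 ^^^^^^^^^^^^^^^^
AttributeError: 'float' object has no attribute 'round'
```

Call:
move_arm --series '[[[0.0016,0.0006,0.004],0],[[0.0016,0.0006,0.01],0],[[0.0016,0.0006,0.016],0],[[0.0016,0.0006,0.018],0]]'

```text
clock: 7.02
eef_pos: [488.4, -19.3, 145.9]
tool_rot: [-3.137, 0.003, 1.735]
force: [0.2, -0.1, -1.2]
width: 30.9
```

```bash
sed -i "s/s\['width'\].round(1)/s['width']/" st.py; python3 st.py
```

```text
7.025 [488.4 -19.3 145.9] [-3.1371  0.0033  1.7349] q7 -0.14 F [ 0.2 -0.1 -1.2] T [-0.02  0.01 -0.01] w 30.94992924431205 bottom 81.4
to collar [ 0.0001  0.0004 -0.    ]
```

Call:
move_arm --series '[[[0.0001,0.0003,0.003],0],[[0.0001,0.0003,0.006],0],[[0.0001,0.0003,0.0075],0],[[0.0001,0.0003,0.009],0]]'

```text
clock: 7.52
eef_pos: [488.7, -19.1, 136.8]
tool_rot: [-3.137, 0.003, 1.735]
force: [-0.1, 0.7, -2.4]
width: 31.1
```

```bash
python3 st.py
```

```text
7.525 [488.7 -19.1 136.8] [-3.1372  0.0033  1.7351] q7 -0.15 F [-0.1  0.7 -2.4] T [ 0.04 -0.03  0.02] w 31.06240877264225 bottom 72.30000000000001
to collar [-0.  0. -0.]
```

Call:
move_arm --series '[[[0,0,0.0005],0],[[0,0,0.001],0],[[0,0,0.0015],0],[[0,0,0.002],0],[[0,0,0.002],0]]'

```text
clock: 8.15
eef_pos: [488.7, -19.1, 134.9]
tool_rot: [-3.137, 0.003, 1.735]
force: [-0.6, -0.6, -2.3]
width: 30.7
```

```bash
python3 st.py
```

```text
8.15 [488.7 -19.1 134.9] [-3.1373  0.0033  1.7351] q7 -0.15 F [-0.6 -0.6 -2.3] T [ 0.05 -0.07 -0.01] w 30.716212467089882 bottom 70.4
to collar [ 0.  0. -0.]
```

Call:
move_arm --series '[[[0,0,0.0007],0],[[0,0,0.0014],0],[[0,0,0.002],0],[[0,0,0.0027],0],[[0,0,0.003],0]]'

```text
clock: 8.78
eef_pos: [488.6, -19.2, 131.8]
tool_rot: [-3.137, 0.003, 1.735]
force: [-0.1, -0.4, -2.1]
width: 30.7
```

```bash
python3 st.py
```

```text
8.775 [488.6 -19.2 131.8] [-3.1371  0.0033  1.7351] q7 -0.16 F [-0.1 -0.4 -2.1] T [ 0.02 -0.07 -0.01] w 30.71695596275274 bottom 67.30000000000001
to collar [ 0.      0.0001 -0.    ]
```

The claws dropped between the lugs without contact. I'll go 1 mm deeper, then turn clockwise gently.

Call:
move_arm --series '[[[0,0.0001,0.0005],0],[[0,0.0001,0.001],0.04],[[0,0.0001,0.001],0.09],[[0,0.0001,0.001],0.14],[[0,0.0001,0.001],0.2]]'

```text
clock: 9.4
eef_pos: [488.9, -19.1, 130.8]
tool_rot: [-3.138, 0.004, 1.532]
force: [0.7, -0.1, -1.7]
width: 30.9
```

```bash
python3 st.py
```

```text
9.4 [488.9 -19.1 130.8] [-3.1384  0.0041  1.5317] q7 -0.31 F [ 0.7 -0.1 -1.7] T [-0.06 -0.09  0.04] w 30.851418417018493 bottom 66.30000000000001
to collar [ 0.     -0.0002  0.    ]
```

Call:
move_arm --series '[[[0,-0.0002,0],0.07],[[0,-0.0002,0],0.15],[[0,-0.0002,0],0.23],[[0,-0.0002,0],0.31],[[0,-0.0002,0],0.4]]'

```text
clock: 10.02
eef_pos: [489.1, -19.2, 130.8]
tool_rot: [-3.141, 0.005, 1.128]
force: [0.9, -1.3, -2.9]
width: 31.0
```

```bash
python3 st.py
```

```text
10.025 [489.1 -19.2 130.8] [-3.1411  0.0049  1.1282] q7 -0.62 F [ 0.9 -1.3 -2.9] T [-0.11 -0.2   0.15] w 30.958992823353192 bottom 66.30000000000001
to collar [-0.0001 -0.0005  0.    ]
```

Torque of 0.15 N m about vertical means the nut is turning, so I'll continue.

Call:
move_arm --series '[[[0,-0.0004,0],0.08],[[0,-0.0004,0],0.17],[[0,-0.0004,0],0.26],[[0,-0.0004,0],0.35],[[0,-0.0004,0],0.44]]'

```text
clock: 10.65
eef_pos: [489.2, -19.2, 130.8]
tool_rot: [3.139, 0.004, 0.685]
force: [1.8, -0.5, -2.6]
width: 30.6
```

```bash
python3 st.py
```

```text
10.65 [489.2 -19.2 130.8] [3.1392 0.0042 0.6846] q7 -0.95 F [ 1.8 -0.5 -2.6] T [-0.2  -0.17  0.16] w 30.59937620719819 bottom 66.30000000000001
to collar [-0.0003 -0.0004  0.    ]
```

Call:
move_arm --series '[[[-0.0002,-0.0004,0],0.08],[[-0.0003,-0.0004,0],0.17],[[-0.0004,-0.0004,0],0.26],[[-0.0004,-0.0004,0],0.35],[[-0.0004,-0.0004,0],0.44]]'

```text
clock: 11.28
eef_pos: [489.1, -19.3, 130.9]
tool_rot: [3.137, 0.002, 0.241]
force: [0.4, -0.1, -2.4]
width: 30.7
```

```bash
python3 st.py
```

```text
11.275 [489.1 -19.3 130.9] [3.137e+00 2.000e-03 2.411e-01] q7 -1.28 F [ 0.4 -0.1 -2.4] T [-0.15 -0.17  0.15] w 30.673373476722062 bottom 66.4
to collar [-0.0003 -0.0002 -0.    ]
```

Call:
move_arm --series '[[[-0.0002,-0.0002,0],0.08],[[-0.0002,-0.0002,0],0.17],[[-0.0002,-0.0002,0],0.25],[[-0.0002,-0.0002,0],0.25],[[-0.0002,-0.0002,0],0.25]]'

```text
clock: 11.9
eef_pos: [489.0, -19.1, 130.9]
tool_rot: [3.136, 0.001, -0.008]
force: [1.7, -1.5, -1.5]
width: 30.6
```

Call:
move_arm --series '[[[0,0,0],-0.06],[[0,0,0],-0.12],[[0,0,-0.003],-0.14],[[0,0,-0.008],-0.14],[[0,0,-0.015],-0.14]]'

```text
clock: 12.52
eef_pos: [488.9, -19.0, 146.3]
tool_rot: [3.137, 0.001, 0.132]
force: [0.6, 0.8, -2.6]
width: 31.1
```

```bash
python3 st.py
```

```text
12.525 [488.9 -19.  146.3] [3.1367e+00 1.4000e-03 1.3180e-01] q7 -1.37 F [ 0.6  0.8 -2.6] T [0.   0.03 0.02] w 31.079713507279475 bottom 81.80000000000001
to collar [-0.0002  0.0001  0.    ]
```

Call:
move_arm --series '[[[0,0,-0.02],0],[[0,0,-0.045],0],[[-0.005,0.025,-0.045],0],[[-0.013,0.065,-0.045],0],[[-0.015,0.075,-0.045],0]]'

```text
clock: 13.15
eef_pos: [483.5, -98.1, 192.3]
tool_rot: [3.135, 0.001, 0.127]
force: [0.5, 0.3, -1.3]
width: 31.0
```

```bash
python3 st.py; python3 - <<'E'
from h import *
s=read_state();im=get_image("wrist");np.save('w4.npy',s,allow_pickle=True);cv2.imwrite('pics/w4.png',im)
u,v=map(int,proj("wrist",[488.7,-19.1,85],s));print(u,v)
x0=max(u-60,0);y0=max(v-60,0);print(x0,y0)
a=im[y0:v+60,x0:u+60]
cv2.imwrite('pics/w4c.png',cv2.resize(cv2.convertScaleAbs(a,alpha=1.4),None,fx=5,fy=5,interpolation=2))
print('stand',totool([472.7,-263.2,s['eef_pos'][2]],s))
E
```

```text
13.15 [483.5 -98.1 192.3] [3.1351e+00 1.0000e-03 1.2730e-01] q7 -1.22 F [ 0.5  0.3 -1.3] T [ 0.07 -0.01  0.  ] w 30.95898923047285 bottom 127.80000000000001
to collar [ 0.0152 -0.0777 -0.0005]
214 209
154 149
stand [-0.03167079  0.16234126  0.00109052]
```

View pics/w4c.png

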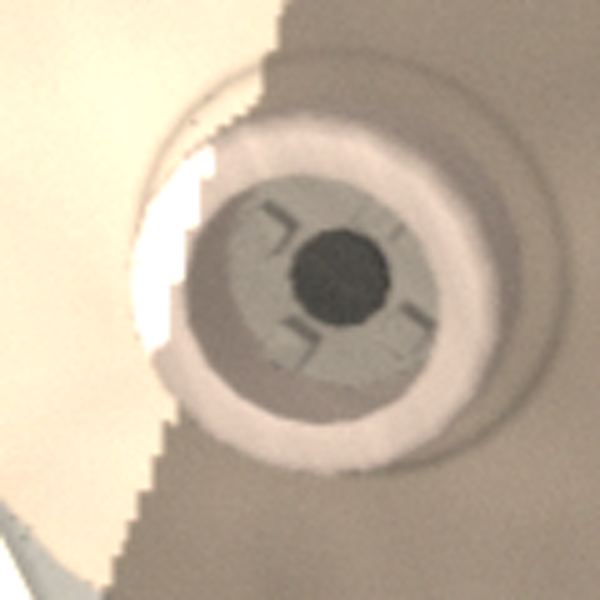

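The nut is visible with lugs at about (265,232), (288,348), (408,338) and (380,220). I'll compute their angle and go on to the stand.

```bash
python3 - <<'E'
from h import *
s=np.load('w4.npy',allow_pickle=True).item()
L=np.array([onz("wrist",154+x/5,149+y/5,72.5,s)[:2] for x,y in [(265,232),(288,348),(408,338),(380,220)]]);c=np.array([488.7,-19.3])
print(L.mean(0),np.degrees(np.arctan2(*(L-c).T[::-1]))%90)
E
```

```text
[488.47771742 -20.51176926] [55.74325582 63.58009854 60.76482623 55.10268198]
```

Call:
move_arm --series '[[[-0.006,0.03,0],0],[[-0.016,0.08,0],0],[[-0.026,0.13,0],0],[[-0.032,0.1625,0.001],0],[[-0.032,0.1625,0.001],0]]'

```text
clock: 13.82
eef_pos: [472.0, -265.9, 192.4]
tool_rot: [3.134, 0.001, 0.123]
force: [0.2, 0.3, -1.6]
width: 31.1
```

```bash
sed -i '$d' st.py; echo "print('to stand',totool([472.7,-263.2,72.5],s).round(4))">>st.py; python3 st.py
```

```text
13.825 [ 472.  -265.9  192.4] [3.1338e+00 1.1000e-03 1.2290e-01] q7 -0.9 F [ 0.2  0.3 -1.6] T [ 0.09 -0.01 -0.01] w 31.09580581078949 bottom 127.9
to stand [ 0.0012 -0.0035  0.1199]
```

Lugs at about 58° mod 90 put the nut at roughly 87° turned. Now I'll lower the key into the stand.

Call:
move_arm --series '[[[0.001,-0.002,0.02],0],[[0.001,-0.0028,0.05],0],[[0.001,-0.003,0.07],0],[[0.001,-0.003,0.072],0],[[0.001,-0.003,0.072],0]]'

```text
clock: 14.45
eef_pos: [473.4, -262.5, 120.9]
tool_rot: [3.134, 0.0, 0.124]
force: [0.1, -0.7, -1.7]
width: 30.6
```

```bash
python3 st.py
```

```text
14.45 [ 473.4 -262.5  120.9] [3.1339e+00 3.0000e-04 1.2420e-01] q7 -0.89 F [ 0.1 -0.7 -1.7] T [-0.01 -0.01  0.04] w 30.620963402044527 bottom 56.400000000000006
to stand [-0.0008  0.0002  0.0484]
```

Call:
move_arm --series '[[[-0.0008,0,0.012],0],[[-0.0008,0,0.022],0],[[-0.0008,0,0.032],0],[[-0.0008,0,0.04],0],[[-0.0008,0,0.045],0]]'

```text
clock: 15.08
eef_pos: [472.4, -262.9, 75.2]
tool_rot: [3.134, 0.001, 0.124]
force: [-0.5, -0.1, -2.2]
width: 30.5
```

```bash
python3 st.py
```

```text
15.075 [ 472.4 -262.9   75.2] [3.1343e+00 9.0000e-04 1.2410e-01] q7 -0.87 F [-0.5 -0.1 -2.2] T [ 0.   -0.02 -0.03] w 30.544918341311757 bottom 10.700000000000003
to stand [0.0002 0.0003 0.0027]
```

Call:
move_arm --series '[[[0,0,0.0007],0],[[0,0,0.0014],0],[[0,0,0.002],0],[[0,0,0.0026],0],[[0,0,0.003],0]]'

```text
clock: 15.7
eef_pos: [472.8, -263.1, 72.6]
tool_rot: [3.134, 0.0, 0.124]
force: [-0.2, 0.3, 2.7]
width: 31.2
```

```bash
python3 st.py
```

```text
15.7 [ 472.8 -263.1   72.6] [3.1338e+00 1.0000e-04 1.2410e-01] q7 -0.87 F [-0.2  0.3  2.7] T [ 0.09  0.03 -0.  ] w 31.174445742997975 bottom 8.099999999999994
to stand [-0.0001  0.0001  0.0001]
```

The key touches the floor with about 5 N, so I'll release and back away.

Call:
move_arm --series '[[[0,0,0],0],[[0,0,0],0],[[0,0,0],0],[[0,0,0],0],[[0,0,0],0]]' --claw 1

```text
clock: 16.32
eef_pos: [472.8, -263.1, 72.6]
tool_rot: [3.134, 0.0, 0.124]
force: [0.6, -0.6, 0.4]
width: 85.5
```

Call:
move_arm --series '[[[0,0,-0.01],0],[[0,0,-0.03],0],[[0,0,-0.06],0],[[0,0,-0.1],0],[[0,0,-0.12],0]]'

```text
clock: 16.95
eef_pos: [473.6, -262.7, 195.4]
tool_rot: [3.132, -0.003, 0.124]
force: [0.3, 0.3, -0.1]
width: 85.3
```

```bash
python3 st.py; python3 - <<'E'
from h import *
a=get_image("wrist");b=get_image("side")
cv2.imwrite('pics/e.png',np.hstack([cv2.resize(a,(400,300)),cv2.resize(b[120:300,230:470],(400,300))]))
E
```

```text
16.95 [ 473.6 -262.7  195.4] [ 3.1319e+00 -2.9000e-03  1.2390e-01] q7 -0.9 F [ 0.3  0.3 -0.1] T [ 0.04 -0.01  0.04] w 85.3125291188685 bottom 130.9
to stand [-0.0013 -0.0008  0.1229]
```

View pics/e.png

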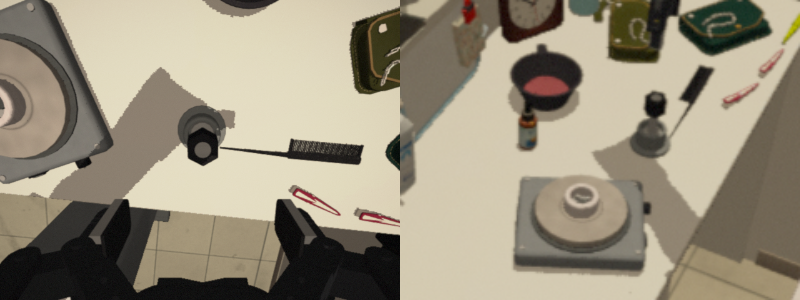

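The key stands upright in its stand (about (203,149) in the left half, (655,115) in the right), the gripper is clear, and the other things in view have not moved.

```bash
python3 -c "
from cell import *
print(finish_job())"
```

```text
the job is handed in; nothing more can be done
None
```

I took the key from its stand, lowered it through the collar onto the nut and turned the nut clockwise by about 87°. The key is back upright in its stand, and I handed the job in at about 17 s.

- **Finding the notches:** I lined the claws up with the gaps using the wrist camera's view of the lugs. They dropped in on the first try without touching a lug, so I never had to feel for the notches under pressure.
- **Nut:** I felt a steady torque of about 0.15–0.16 N m while turning, which matches the stated value for loosening. The wrist picture afterwards put the lugs near 58°, against 54.6° before, which gives the 87°. The four lug readings spread over 55–64°, so the figure is only rough, but the nut is well past the required 60°.
- **Forces:** The readings I took after each move never showed more than about 5 N.
- **Key in stand:** It went down to the same height and within about 0.2 mm of where I had picked it up, touching the floor with about 5 N. The last pictures show it upright with the gripper open and clear.
- **Other things:** The comb and bottle look unmoved in the last pictures. The pot and scissors were out of that view, but the arm never went near them.

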